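# Feel for the vacuum packer's release notch and pop its lid

### The arm

A 6-joint arm with a two-finger parallel gripper is mounted at the origin on the work surface. World frame = base frame: x ahead of the robot, y to its left, z up, the work surface at z = 0. Lengths are in m, angles in degrees, forces in N, time in s.
With the tool pointing down it reaches from about 0.35 to 0.8 m from the base axis. Payload 7.3 kg.
Tool frame: the origin (TCP) lies on the centre line of the jaws, within the pads' length; the fingertips stand 11 mm ahead of it and the grasp point (between the pads) lies 8 mm behind it; y points along the fingers, x is the direction in which the jaws open and shut, and the axes are right-handed (so a half turn about y gives the same grasp; the last joint's range is limited). The gripper opens to 85 mm and grips with 20 to 120 N. Pads are 22 mm wide; open, the fingers measure 114 mm over their backs; the gripper's body (76 mm by 85 mm) begins 54 mm behind the grasp point. The pads swing forward as they close: fully open they stand 13 mm farther back than shut.
Start: joints at [-83.881, 19.595, 87.324, -0, 73.075, -8.365], TCP at [0.131, -0.508, 0.242] pointing down, gripper open.
Joint ranges: [-145.02, 145.02], [-44.19, 115.74], [2.07, 154.8], [-57.11, 237.11], [16.16, 152.29], [-177.93, 177.93]. Speed limits (degrees/s): [147.25, 147.25, 180, 180, 180, 180].

### API

Orientations are given as [roll, pitch, yaw] about the fixed x, y, z axes, in that order (R = Rz(yaw) Ry(pitch) Rx(roll)).
In Python, from plant import manip gives the robot as it stands.
- The arm moves only by the tool step_arm, never from a script. Its argument "commands" is a list of rows, each a list of 4 numbers: the shift along the world's x, y, z in cm, then the turn about the world's z in rad. In form: [[tx, ty, tz, turn], ...]. A call has 1 to 12 rows; each row is the pose to reach, as a shift and turn from the pose commanded when the call began; what a row does not reach only later rows make up. A row lasts 1/12 s, in which the tool goes at most 41.7 mm and 7.16 degrees, less where a joint would pass 70% of its speed; a pose out of reach is approached as far as the arm can. A call with a gripper value outside its range is refused whole. "grip" is the finger opening in cm, from 0 to 8.54, set as the call begins (left out, the last holds). The fingers move at their own pace and stop on an object; "squeeze" is the grip in N (left out, the last holds). Time passes only in rows, so rows that repeat a pose let the fingers close. It gives the time, the measured TCP pose, the force and the opening at its end, in the units of the state.
- manip.get_obs(): the state, without advancing time (a new reading comes with each control period).
- manip.get_image(name): name is "side" or "top"; returns (picture, depth): 384x512x3 uint8, blue, green, red; 384x512 float32, m along the optical axis (not along the pixel's ray), 0 where there is no reading.
- manip.camera_info(name): a dict with "mtx" (3x3 intrinsics, pixels), "eye" and "orientation" of the camera in the world. Camera axes: x right, y up, looking along -z (the intrinsics and any distortion apply to the point x, -y, -z); pixel columns grow to the right and rows downward; lengths in m; the calibration is good to about 2 mm. A picture is of the moment at which its call begins. camera_info takes no time and is no camera call.
- manip.sign_off(): hands the job in, once; it reports no verdict.
The state is a dict: "t": time; "qpos": joint angles; "dq": joint speeds; "tau": joint torques, N m; "tool_pos": TCP position; "orientation": TCP orientation; "contact_force": force on the tool from outside, world axes, zero at the start; "moment": the same for the moment, N m; "gripper_width": finger opening in m.
Only numpy, scipy, OpenCV 4.12 (cv2) and the standard library are available. Lean on these libraries where they do the work, as an engineer would, in place of code of your own. Each camera call takes 0.05 s, during which the arm holds its last target.

### The job

The lid of the chamber vacuum packer is latched shut and has to be released for the next pack. Starting on either end of the machine's front rim, run a fingertip gently along the top of the rim until it drops into the release notch, then press down inside the notch until the lid springs ajar by itself, and take the hand away. Do not pull the lid up further, and leave the bottle, tape roll and bowl standing where they are.

Things in the scene. Friction and masses are not known exactly. Their poses are not given: they have to be found in the camera images.
- packer: Table-top chamber vacuum packer, fixed: brushed-steel box 360 mm deep (x), 420 wide (y), 150 high, flat clear lid. Origin: centre of its underside; its front (dark panel, display, gauge) looks along its -x, to the robot; z up. Grey plastic rim along the whole front top edge: x -180 to -146 mm, flat top at z = 160 mm. Lid's front edge at x = -132 mm, lid's top 8 mm above the rim's when shut.
- rim_mid (a point): Middle of the rim's length, on the centre line of its top (packer x = -163 mm, y = 0). The rim is straight, level, 34 mm wide, 420 mm long. Somewhere in it, told nowhere and different each run, is the release notch: a gap 52 mm long along y, square-sided, open to above, front and back, its centre between y = -120 and +120 mm. Its floor is the release key, 9 mm below the rim's top.
- rim_left (a point): On the centre line of the rim's top, 20 mm in from its left (+y) end (packer y = +190 mm). The last 60 mm of the rim at this end is always plain.
- rim_right (a point): On the centre line of the rim's top, 20 mm in from its right (-y) end (packer y = -190 mm). The last 60 mm of the rim at this end is always plain.
- release_key (a joint): Travel of the grey release key that forms the notch's floor, in m: 0 = up (9 mm below the rim's top), 0.008 = fully down (17 mm below). Straight down, spring-loaded: 2 N to start it, 6 N fully down; the latch lets go at about 0.0045. The key comes up again when let go; the lid stays open.
- lid_front (a point): Middle of the lid's front edge, on the lid's top face; 168 mm above the table while shut and latched. The lid (clear plate 282 mm deep, 392 wide, 16 thick) is hinged along its rear edge, 297 mm behind. Once unlatched a counter-spring lifts it by itself until this point is about 60 mm higher (lid some 0.2 rad open), in about 1.5 s; a hand could pull it on, to 1.3 rad.
- spray_bottle: Bystander: upright clear plastic bottle with white cap, 66 mm across, 170 mm tall, on the table at the machine's left (+y) side. Origin: centre of its underside.
- tape_roll: Bystander: cardboard-brown roll of packing tape lying flat, 104 mm across, 48 mm high, on the table in front of the machine. Origin: centre of its underside.
- steel_bowl: Bystander: small steel bowl, 120 mm across, 50 mm high, on the table at the machine's right (-y) side. Origin: centre of its underside.

How it is judged (in metres and radians):
On the way, in this order (a step that is already met when the one before it is completed fails the run):
1. a fingertip rests on the plain rim at either end (about the last 70 mm), the key untouched (contact force between the fingers and anything else above 0.3 N and x of the grasp point in the frame of packer between -0.225 and -0.105 m and z of the grasp point in the frame of packer between 0.162 and 0.205 m and (y of the grasp point in the frame of packer between 0.135 and 0.27 m or y of the grasp point in the frame of packer between -0.27 and -0.135 m) and value of joint release_key below 0.001 m and z of lid_front in the frame of packer below 0.175 m), for 0.1 s.
2. a fingertip in the notch presses the release key down (value of joint release_key above 0.0035 m and contact force between the fingers and anything else above 0.5 N and x of the grasp point in the frame of packer between -0.225 and -0.105 m), for 0.05 s.
At the end, for the whole second after the job is handed in: The lid has sprung ajar by itself and stays so (front edge 30 to 100 mm above its shut height), the release key has come up again (within 1.5 mm), and the bottle, tape roll and bowl stand upright within 20 mm of where they were (z of lid_front in the frame of packer between 0.198 and 0.268 m and value of joint release_key below 0.0015 m and distance of each of spray_bottle, tape_roll, steel_bowl from where it was at the start of the episode below 0.02 m and angle between each of spray_bottle, tape_roll, steel_bowl's own z axis and vertical below 0.15 rad); the robot touches nothing.
It fails at once if the robot presses on something with more than 45 N (contact force between any of the fingers, the arm and anything else above 45 N).
It fails at once if the lid is pulled up beyond where its spring brings it (front edge over 130 mm up) (z of lid_front in the frame of packer above 0.298 m).
It fails at once if the bottle, tape roll or bowl is lifted (15 mm) or shifted (30 mm) (distance of any of spray_bottle, tape_roll, steel_bowl from where it was at the start of the episode above 0.03 m or height (world z) of any of spray_bottle, tape_roll, steel_bowl above 0.015 m).
It also fails if it takes over 64 s, if anything falls off the work surface, if the arm or the gripper's body presses on something with over 40 N, if the wrist force passes 120 N, or if a joint passes its speed limit or range.

## Working session

There is one attempt and no reset: what is moved stays moved. The work goes in short steps, Python scripts to look and compute and a tool call to move; the robot and the scene stay as the last step left them, time stands still between calls to the robot, and variables do not carry over. Pictures are saved under pics/ and viewed, and the job is handed in when it is done.

Besides the shell and the picture viewer there is one more tool, called after "Call:" as name([rows], argument=value, ...), one row to a line, values as JSON. step_arm: Moves the arm, as the interface text tells. Its arguments: {"type":"object","properties":{"commands":{"type":"array","items":{"type":"array","items":{"type":"number"}}},"grip":{"type":"number"},"squeeze":{"type":"number"}},"required":["commands"]}

```bash
mkdir -p pics; ls
python3 - <<'E'
from plant import manip
import cv2, numpy as np
print(manip.get_obs())
for n in ("side","top"):
    im,d=manip.get_image(n); cv2.imwrite(f"pics/{n}0.png",im); np.save(f"{n}0.npy",d); print(n,manip.camera_info(n))
E
```

```text
pics
{'t': 0.0, 'qpos': array([-8.38794478e+01,  1.96358630e+01,  8.73780867e+01, -3.93152904e-05,
        7.30765970e+01, -8.36345123e+00]), 'dq': array([-0.05126304,  0.03465563, -0.05795783, -0.06236667,  0.07556842,
        0.02315897]), 'tau': array([-1.50599128e-03, -4.33675826e+01, -2.46011996e+01, -2.85601727e-04,
        7.77632813e-03,  2.69977704e-05]), 'tool_pos': array([ 0.13130112, -0.50790187,  0.24162594]), 'orientation': array([-8.99868670e+01,  8.95892882e-02, -7.55159748e+01]), 'contact_force': array([ 1.26269607,  0.62826115, -0.18373033]), 'moment': array([-0.01171706, -0.00255456,  0.02490588]), 'gripper_width': 0.08550441232115637}
side {'mtx': array([[489.53061946,   0.        , 253.59504196],
       [  0.        , 489.53061946, 190.03148508],
       [  0.        ,   0.        ,   1.        ]]), 'eye': array([-0.14024434,  0.39715019,  1.17899361]), 'orientation': array([  38.0760853 ,   -0.50518917, -118.67155324])}
top {'mtx': array([[350.02980484,   0.        , 259.49544553],
       [  0.        , 350.02980484, 191.64609374],
       [  0.        ,   0.        ,   1.        ]]), 'eye': array([ 0.45988586, -0.01295457,  0.93981536]), 'orientation': array([  7.90192638,  -0.6028553 , -91.6512381 ])}
```

View pics/side0.png

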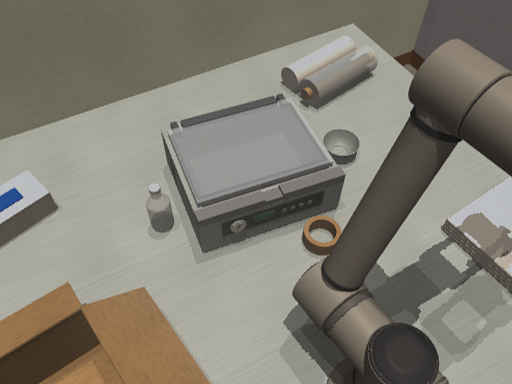

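View pics/top0.png

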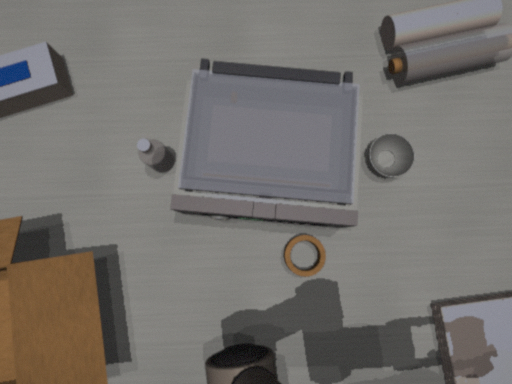

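```bash
cat > h.py <<'E'
import numpy as np, cv2
from scipy.spatial.transform import Rotation as Ro
def world(info,d):
    K=info['mtx']; R=Ro.from_euler('xyz',info['orientation'],degrees=True).as_matrix()
    v,u=np.mgrid[:384,:512]
    P=np.stack([(u-K[0,2])/K[0,0]*d,-(v-K[1,2])/K[1,1]*d,-d],-1)
    return P@R.T+info['eye']
def proj(info,P):
    K=info['mtx']; R=Ro.from_euler('xyz',info['orientation'],degrees=True).as_matrix()
    c=(np.atleast_2d(P)-info['eye'])@R
    return np.stack([K[0,2]+K[0,0]*c[:,0]/-c[:,2],K[1,2]-K[1,1]*c[:,1]/-c[:,2]],-1)
E
python3 - <<'E'
from plant import manip
from h import *
for n,roi in (("top",(165,185,370,235)),("side",(150,140,360,250))):
    d=np.load(f"{n}0.npy"); W=world(manip.camera_info(n),d)
    a,b,c,e=roi
    z=W[b:e,a:c,2]; m=(z>.1535)&(z<.1645)
    # largest comp
    k,l,s,_=cv2.connectedComponentsWithStats(m.astype(np.uint8))
    P=W[b:e,a:c][m]
    print(n,len(P),np.median(P[:,2]))
    r=cv2.minAreaRect((P[:,:2]*1000).astype(np.float32)); print(r,cv2.boxPoints(r))
    im=cv2.imread(f"pics/{n}0.png")[b:e,a:c]; 
    zz=np.clip((z-.13)/.05,0,1)*255
    o=np.vstack([cv2.resize(im,None,fx=3.6,fy=3.6,interpolation=0)]+[cv2.resize(cv2.applyColorMap(zz.astype(np.uint8),2),None,fx=3.6,fy=3.6,interpolation=0)])
    o=o if o.shape[0]<600 else cv2.resize(o,None,fx=.7,fy=.7); cv2.imwrite(f"pics/{n}0c.png",o)
E
```

```text
top 2648 0.15895005322996653
((552.2009887695312, -35.95819091796875), (420.2295227050781, 83.5589370727539), 83.26383209228516) [[ 486.06396 -239.72186]
 [ 569.046   -249.52313]
 [ 618.338    167.80548]
 [ 535.35596  177.60675]]
side 2153 0.1600770838772274
((594.7642822265625, -1.65216064453125), (518.440185546875, 284.88983154296875), 60.80115509033203) [[ 343.9611  -158.44302]
 [ 592.6505  -297.4243 ]
 [ 845.5675   155.1387 ]
 [ 596.87805  294.11996]]
```

View pics/top0c.png

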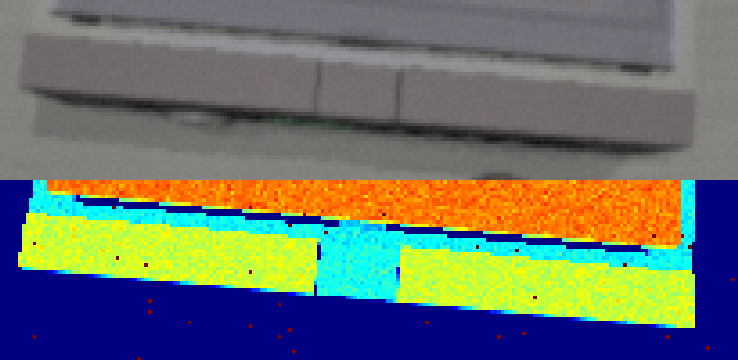

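View pics/side0c.png

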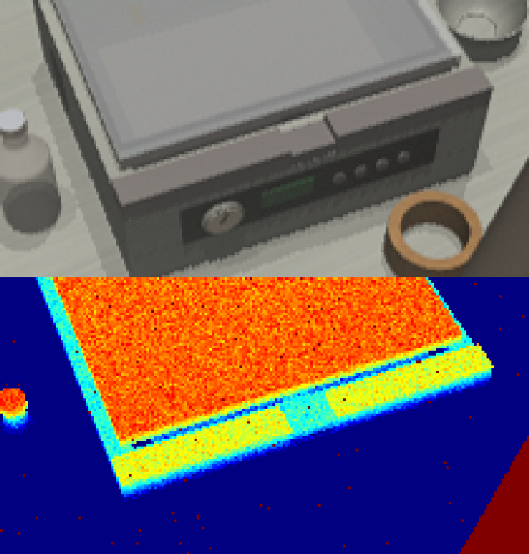

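Run:
```python
from plant import manip
from h import *
n="top";d=cv2.medianBlur(np.load("top0.npy"),3); W=world(manip.camera_info(n),d)
z=W[...,2]; m=((z>.1545)&(z<.1640)); M=np.zeros_like(m); M[190:230,168:362]=m[190:230,168:362]
M=cv2.morphologyEx(M.astype(np.uint8),cv2.MORPH_OPEN,np.ones((3,3),np.uint8))
k,l,s,_=cv2.connectedComponentsWithStats(M,connectivity=4)
al=[]
for i in range(1,k):
    if s[i,4]>100:
        P=W[l==i]; al.append(P); r=cv2.minAreaRect((P[:,:2]*1000).astype(np.float32)); print(s[i],np.median(P[:,2]),r); print(cv2.boxPoints(r))
P=np.vstack(al)[:,:2]; r=cv2.minAreaRect((P*1000).astype(np.float32)); print(r)
# line fit
vx,vy,x0,y0=cv2.fitLine(P.astype(np.float32),cv2.DIST_L2,0,.01,.01).ravel()
if vy<0: vx,vy=-vx,-vy
print("dir",vx,vy,np.degrees(np.arctan2(vy,vx)))
t=(P-[x0,y0])@[vx,vy]; w=(P-[x0,y0])@[vy,-vx]
print(x0,y0,t.min(),t.max(),np.percentile(w,[1,99]))
ts=np.sort(t); g=np.diff(ts); j=g.argmax(); print("gap",ts[j],ts[j+1])
c=(t.min()+t.max())/2; mid=np.array([x0,y0])+c*np.array([vx,vy]); print("mid",mid,"notch y",(ts[j]+ts[j+1])/2-c)
v=np.array([vx,vy]);
for y in (.19,.165,-.165,-.19,(ts[j]+ts[j+1])/2-c): print(y,mid+y*v)
# objects
for nm,(a,b,c2,e),zz in (("bottle",(135,135,175,172),.16),("tape",(280,230,330,280),.04),("bowl",(365,130,418,182),.04)):
    Q=W[b:e,a:c2]; q=Q[Q[...,2]>zz]; q=q[q[:,2]<.2]; print(nm,len(q),cv2.minEnclosingCircle(q[:,:2].astype(np.float32)))
```

```text
[ 170  194   83   22 1254] 0.1589336873274968 ((541.7800903320312, 84.45002746582031), (184.091552734375, 34.33158493041992), 83.3097152709961)
[[514.0076    -4.969101]
 [548.1054    -8.968811]
 [569.55255  173.86916 ]
 [535.4548   177.86887 ]]
[ 275  204   83   22 1260] 0.15877992263539342 ((514.0003051757812, -150.26937866210938), (184.19146728515625, 34.303165435791016), 83.21662902832031)
[[ 486.09082  -239.69455 ]
 [ 520.1539   -243.7463  ]
 [ 541.9098    -60.844208]
 [ 507.84674   -56.79245 ]]
((527.8818359375, -32.927276611328125), (420.49945068359375, 34.37217330932617), 83.26701354980469)
dir 0.11730643 0.99309576 83.26332
0.52759176 -0.033173 -0.20997212902277562 0.210528425147923 [-0.01668582  0.01688716]
gap -0.02577819230826671 0.02642466692105045
mid [ 0.52762439 -0.03289677] notch y 4.508924381818255e-05
0.19 [0.54991262 0.15579142]
0.165 [0.54697996 0.13096404]
-0.165 [ 0.50826883 -0.19675758]
-0.19 [ 0.50533617 -0.22158496]
4.508924381818255e-05 [ 0.52762968 -0.03285199]
bottle 149 ((0.6820933818817139, 0.23553836345672607), 0.015373123809695244)
tape 650 ((0.41918525099754333, -0.1355402171611786), 0.051907043904066086)
bowl 269 ((0.6737387180328369, -0.3772151470184326), 0.05973083898425102)
```

The depth pictures show the rim clearly, with its mid at (0.528, -0.033) and the machine yawed -6.7°. The gap (top crop columns 318–398, side crop around 285–330) is close to the rim's middle. I'll move above the right end with the fingers shut, then feel along the rim to confirm.

Call:
step_arm([
  [2,1.6,0,-0.02],
  [5,4,0,-0.05],
  [8,6.4,0,-0.08],
  [11,8.8,0,-0.11],
  [14,11.2,0,-0.14],
  [17,13.6,0,-0.17],
  [20,16,0,-0.2],
  [23,18.4,0,-0.23],
  [26,20.8,0,-0.26],
  [29,23.2,0,-0.29],
  [32,25.6,0,-0.32],
  [34,27.2,0,-0.35],
], grip=0, squeeze=20)

```text
t: 1.1
tool_pos: [0.4733, -0.2338, 0.242]
orientation: [-90.0, 0.0, -95.6]
contact_force: [0.4, 1.0, 0.3]
gripper_width: -0.0003
```

Call:
step_arm([
  [1,0.8,0,-0.02],
  [2,1.5,-0.5,-0.02],
  [2.4,1.8,-1.5,-0.02],
  [2.4,1.8,-2.5,-0.02],
  [2.4,1.8,-3.5,-0.02],
  [2.4,1.8,-4.5,-0.02],
  [2.4,1.8,-5.2,-0.02],
  [2.4,1.8,-5.8,-0.02],
  [2.4,1.8,-6.0,-0.02],
  [2.4,1.8,-6.0,-0.02],
])

```text
t: 1.93
tool_pos: [0.4949, -0.2185, 0.1818]
orientation: [-90.1, 0.0, -96.7]
contact_force: [-1.0, 0.1, 0.8]
gripper_width: 0.0001
```

Run:
```python
from plant import manip
from h import *
o=manip.get_obs(); print(o['tool_pos'],o['orientation'],o['contact_force'])
for n in ("side","top"):
    im,d=manip.get_image(n); cv2.imwrite(f"pics/{n}1.png",im)
a=cv2.imread("pics/side1.png")[120:270,130:390];b=cv2.imread("pics/top1.png")[120:270,130:390]
cv2.imwrite("pics/c1.png",cv2.resize(np.vstack([a,b]),None,fx=2,fy=2))
```

```text
[ 0.49494926 -0.21853095  0.18177845] [-9.00507877e+01  1.72971364e-02 -9.67478366e+01] [-0.9634286   0.07967899  0.79819311]
```

View pics/c1.png

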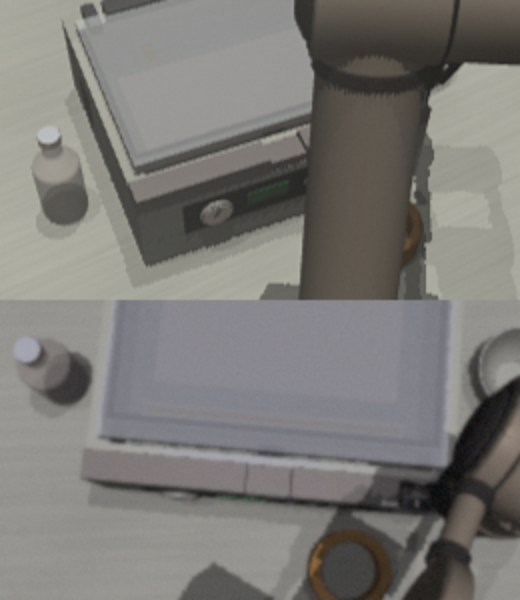

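The view shows the gripper shut above the right end of the rim (lower crop, around 405,490), clear of the tape roll, bowl and bottle. Next I lower it gently.

Call:
step_arm([
  [0,0,-0.2,0],
  [0,0,-0.4,0],
  [0,0,-0.6,0],
  [0,0,-0.7,0],
  [0,0,-0.8,0],
  [0,0,-0.9,0],
  [0,0,-0.9,0],
  [0,0,-0.9,0],
])

```text
t: 2.7
tool_pos: [0.4953, -0.2183, 0.1733]
orientation: [-90.0, -0.0, -96.7]
contact_force: [1.1, 0.6, -0.2]
gripper_width: 0.0002
```

Call:
step_arm([
  [0,0,-0.1,0],
  [0,0,-0.15,0],
  [0,0,-0.2,0],
  [0,0,-0.2,0],
  [0,0,-0.2,0],
])

```text
t: 3.12
tool_pos: [0.4953, -0.2183, 0.1713]
orientation: [-90.0, -0.0, -96.7]
contact_force: [0.8, 0.3, -0.1]
gripper_width: -0.0
```

Call:
step_arm([
  [0,0,-0.05,0],
  [0,0,-0.1,0],
  [0,0,-0.1,0],
  [0,0,-0.1,0],
])

```text
t: 3.45
tool_pos: [0.4954, -0.2184, 0.171]
orientation: [-90.0, -0.0, -96.7]
contact_force: [-1.8, 1.0, 4.6]
gripper_width: -0.0003
```

Call:
step_arm([
  [0,0,0,0],
  [0,0,0,0],
  [0,0,0,0],
])

```text
t: 3.7
tool_pos: [0.4954, -0.2184, 0.1711]
orientation: [-90.0, -0.0, -96.7]
contact_force: [-1.7, 1.3, 4.8]
gripper_width: 0.0004
```

In contact: 4.8 N, held for over 0.1 s. Now sliding along the rim.

Call:
step_arm([
  [0.06,0.5,0,0],
  [0.12,1,0,0],
  [0.18,1.5,0,0],
  [0.24,2,0,0],
  [0.3,2.5,0,0],
  [0.36,3,0,0],
  [0.42,3.5,0,0],
  [0.48,4,0,0],
  [0.54,4.5,0,0],
  [0.6,5,0,0],
])

```text
t: 4.53
tool_pos: [0.5019, -0.1685, 0.1711]
orientation: [-89.9, -0.1, -96.7]
contact_force: [-0.3, -4.8, 5.4]
gripper_width: 0.0001
```

Call:
step_arm([
  [0.06,0.5,0,0],
  [0.12,1,0,0],
  [0.18,1.5,0,0],
  [0.24,2,0,0],
  [0.3,2.5,0,0],
  [0.36,3,0,0],
  [0.42,3.5,0,0],
  [0.48,4,0,0],
  [0.54,4.5,0,0],
  [0.6,5,0,0],
])

```text
t: 5.37
tool_pos: [0.5079, -0.1185, 0.1711]
orientation: [-89.9, -0.1, -96.7]
contact_force: [-0.5, -3.9, 6.2]
gripper_width: -0.0001
```

Call:
step_arm([
  [0.06,0.5,0,0],
  [0.12,1,0,0],
  [0.18,1.5,0,0],
  [0.24,2,0,0],
  [0.3,2.5,0,0],
  [0.36,3,0,0],
  [0.42,3.5,0,0],
  [0.48,4,0,0],
  [0.54,4.5,0,0],
  [0.6,5,0,0],
  [0.65,5.5,0,0],
  [0.7,6,0,0],
])

```text
t: 6.37
tool_pos: [0.5148, -0.0585, 0.1711]
orientation: [-89.9, -0.1, -96.7]
contact_force: [-0.1, -4.3, 5.2]
gripper_width: 0.0002
```

Call:
step_arm([
  [0.04,0.3,0,0],
  [0.07,0.6,0,0],
  [0.11,0.9,0,0],
  [0.14,1.2,0,0],
  [0.18,1.5,0,0],
  [0.2,1.7,0,0],
  [0.2,1.7,0,0],
])

```text
t: 6.95
tool_pos: [0.5161, -0.0406, 0.17]
orientation: [-90.0, 0.0, -96.7]
contact_force: [-0.1, -0.5, -0.5]
gripper_width: -0.0003
```

The force fell to zero and the tip dropped about 1 mm at the expected place, so it's in the notch. Next I centre it and press.

Call:
step_arm([
  [0.05,0.4,0,0],
  [0.1,0.8,0,0],
  [0.1,0.8,-0.2,0],
  [0.1,0.8,-0.4,0],
  [0.1,0.8,-0.6,0],
  [0.1,0.8,-0.7,0],
  [0.1,0.8,-0.8,0],
  [0.1,0.8,-0.9,0],
  [0.1,0.8,-0.9,0],
])

```text
t: 7.7
tool_pos: [0.5172, -0.0334, 0.1615]
orientation: [-90.0, -0.0, -96.7]
contact_force: [-0.8, -1.2, 2.5]
gripper_width: 0.0
```

Touching the key at 2.5 N. Pressing on.

Call:
step_arm([
  [0,0,-0.1,0],
  [0,0,-0.2,0],
  [0,0,-0.3,0],
  [0,0,-0.4,0],
  [0,0,-0.5,0],
  [0,0,-0.6,0],
  [0,0,-0.65,0],
  [0,0,-0.65,0],
  [0,0,-0.65,0],
])

```text
t: 8.45
tool_pos: [0.5173, -0.0334, 0.1549]
orientation: [-90.0, -0.0, -96.7]
contact_force: [-1.9, -0.8, 5.3]
gripper_width: 0.0002
```

Run:
```python
from plant import manip
from h import *
print(manip.get_obs()['contact_force'])
im,d=manip.get_image("top"); cv2.imwrite("pics/top2.png",im)
W=world(manip.camera_info("top"),d)
for u,v in ((220,180),(220,190),(330,190),(270,120)): print(u,v,np.median(W[v-2:v+3,u-2:u+3].reshape(-1,3),0))
```

```text
[-1.93999802 -0.84915787  5.29928352]
220 180 [0.58108544 0.055217   0.24924637]
220 190 [0.52664131 0.03222292 0.48407429]
330 190 [ 0.5558297  -0.16571591  0.24289569]
270 120 [ 0.71810302 -0.05098855  0.20754084]
```

View pics/top2.png

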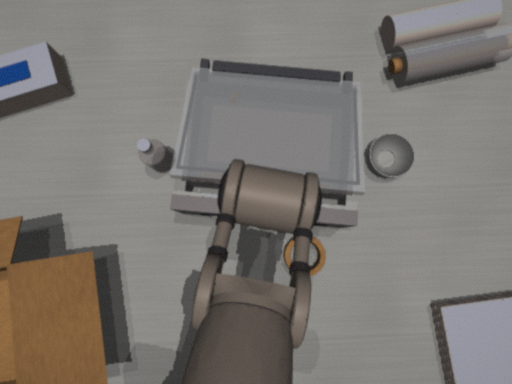

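The lid is ajar in the picture: its front edge has swung up and back, near row 190, and the bottle, tape and bowl look unmoved. I'll back out through the open front of the notch so the gripper body can't lift the lid.

Call:
step_arm([
  [-0.4,0.05,0.2,0],
  [-1,0.1,0.6,0],
  [-2,0.2,1,0],
  [-3.5,0.4,1,0],
  [-5,0.6,1.2,0],
  [-6.5,0.8,2,0],
  [-8,0.9,3,0],
  [-9,1,4.5,0],
  [-10,1,6,0],
  [-10,1,7,0],
  [-10,1,7,0],
])

```text
t: 9.42
tool_pos: [0.4167, -0.0232, 0.2265]
orientation: [-89.8, -0.0, -96.7]
contact_force: [0.9, -0.5, -0.4]
gripper_width: -0.0002
```

Call:
step_arm([
  [0,-3,0.5,0],
  [0,-6,1,0],
  [0,-9,1,0],
  [0,-12,1,0],
  [0,-15,1,0],
  [0,-18,1,0],
  [0,-21,1,0],
  [0,-24,1,0],
  [0,-26,1,0],
  [0,-26,1,0],
  [0,-26,1,0],
  [0,-26,1,0],
])

```text
t: 10.42
tool_pos: [0.4168, -0.2823, 0.234]
orientation: [-90.1, 0.1, -96.7]
contact_force: [-0.8, 0.1, 0.7]
gripper_width: 0.0005
```

Run:
```python
from plant import manip
from h import *
o=manip.get_obs();print(o['t'],o['tool_pos'],o['contact_force'])
im,d=manip.get_image("top"); cv2.imwrite("pics/top3.png",im)
d=cv2.medianBlur(d,3); W=world(manip.camera_info("top"),d)
for u in (215,240,265,290,320):
  print(u,[(v,round(float(W[v,u,2]),3)) for v in range(170,218,4)])
for nm,(a,b,c2,e),zz in (("bottle",(135,135,175,172),.16),("tape",(280,230,330,280),.04),("bowl",(365,130,418,182),.04)):
    Q=W[b:e,a:c2]; q=Q[Q[...,2]>zz]; q=q[q[:,2]<.2]; print(nm,len(q),cv2.minEnclosingCircle(q[:,:2].astype(np.float32)))
```

```text
10.4167 [ 0.41678826 -0.28226999  0.23399232] [-0.82958719  0.1463057   0.68553761]
215 [(170, 0.258), (174, 0.261), (178, 0.252), (182, 0.149), (186, 0.1), (190, 0.061), (194, 0.148), (198, 0.158), (202, 0.159), (206, 0.159), (210, 0.159), (214, 0.119)]
240 [(170, 0.258), (174, 0.261), (178, 0.26), (182, 0.234), (186, 0.135), (190, 0.069), (194, 0.061), (198, 0.149), (202, 0.159), (206, 0.159), (210, 0.159), (214, 0.158)]
265 [(170, 0.255), (174, 0.257), (178, 0.26), (182, 0.252), (186, 0.15), (190, 0.108), (194, 0.146), (198, 0.148), (202, 0.15), (206, 0.151), (210, 0.15), (214, 0.149)]
290 [(170, 0.254), (174, 0.257), (178, 0.259), (182, 0.26), (186, 0.236), (190, 0.144), (194, 0.078), (198, 0.062), (202, 0.149), (206, 0.159), (210, 0.159), (214, 0.159)]
320 [(170, 0.252), (174, 0.254), (178, 0.257), (182, 0.26), (186, 0.255), (190, 0.231), (194, 0.123), (198, 0.062), (202, 0.062), (206, 0.149), (210, 0.16), (214, 0.16)]
bottle 152 ((0.6819897890090942, 0.23574253916740417), 0.015561618842184544)
tape 648 ((0.41931742429733276, -0.1357707679271698), 0.052002083510160446)
bowl 277 ((0.6736040711402893, -0.3768876791000366), 0.05964268743991852)
```

View pics/top3.png

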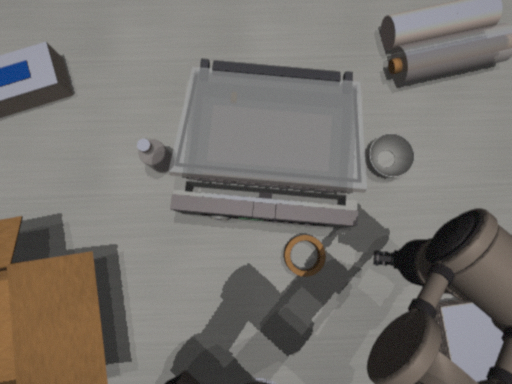

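The lid's front reads about 0.26 m. That is inside the allowed range but higher than the nominal 0.228, so I'll wait and see whether it's still settling.

Call:
step_arm([
  [0,0,0,0],
  [0,0,0,0],
  [0,0,0,0],
  [0,0,0,0],
  [0,0,0,0],
  [0,0,0,0],
  [0,0,0,0],
  [0,0,0,0],
  [0,0,0,0],
  [0,0,0,0],
  [0,0,0,0],
  [0,0,0,0],
])

```text
t: 11.47
tool_pos: [0.4173, -0.2833, 0.2348]
orientation: [-90.0, -0.0, -96.7]
contact_force: [0.3, 0.2, -0.4]
gripper_width: 0.0001
```

```bash
cat > lid.py <<'E'
from plant import manip
from h import *
im,d=manip.get_image("top"); d=cv2.medianBlur(d,3); W=world(manip.camera_info("top"),d)
print(manip.get_obs()['t'])
S=W[85:178,200:345].reshape(-1,3)
ph=np.radians(-6.737); xa=np.array([np.cos(ph),np.sin(ph)]); mid=np.array([.52762,-.0329])+xa*.163
px=(S[:,:2]-mid)@xa
k=(S[:,2]>.17)
for _ in range(3):
    c=np.polyfit(px[k],S[k,2],1); k=(abs(np.polyval(c,px)-S[:,2])<.006)&(S[:,2]>.165)
print(c,k.mean(),"angle",np.arctan(-c[0]),"front z: ",[ (x,round(np.polyval(c,x),4)) for x in (-.132,-.126)])
E
python3 lid.py
```

```text
11.5167
[-0.33824317  0.22348734] 0.9979236188357434 angle 0.32616287941851796 front z:  [(-0.132, np.float64(0.2681)), (-0.126, np.float64(0.2661))]
```

Call:
step_arm([
  [0,0,0,0],
  [0,0,0,0],
  [0,0,0,0],
  [0,0,0,0],
  [0,0,0,0],
  [0,0,0,0],
  [0,0,0,0],
  [0,0,0,0],
  [0,0,0,0],
  [0,0,0,0],
  [0,0,0,0],
  [0,0,0,0],
])

```text
t: 12.52
tool_pos: [0.4173, -0.2833, 0.2348]
orientation: [-90.0, -0.0, -96.7]
contact_force: [-0.4, 0.5, 0.3]
gripper_width: 0.0002
```

```bash
python3 lid.py
```

```text
12.5667
[-0.33862567  0.22348764] 0.9978494623655914 angle 0.32650607174837215 front z:  [(-0.132, np.float64(0.2682)), (-0.126, np.float64(0.2662))]
```

Call:
step_arm([
  [0,0,0,0],
  [0,0,0,0],
  [0,0,0,0],
  [0,0,0,0],
  [0,0,0,0],
  [0,0,0,0],
  [0,0,0,0],
  [0,0,0,0],
  [0,0,0,0],
  [0,0,0,0],
  [0,0,0,0],
  [0,0,0,0],
])

```text
t: 13.57
tool_pos: [0.4173, -0.2833, 0.2348]
orientation: [-90.0, -0.0, -96.7]
contact_force: [-0.0, 0.6, -0.5]
gripper_width: -0.0003
```

```bash
python3 lid.py
```

```text
13.6167
[-0.33842764  0.22348068] 0.9976269929551353 angle 0.3263283985066981 front z:  [(-0.132, np.float64(0.2682)), (-0.126, np.float64(0.2661))]
```

Run:
```python
from plant import manip
from h import *
ph=np.radians(-6.737); xa=np.array([np.cos(ph),np.sin(ph)]); ya=np.array([-xa[1],xa[0]]); mid=np.array([.52762,-.0329])+xa*.163
for n in ("top","side"):
    info=manip.camera_info(n)
    im1,d1=manip.get_image(n); cv2.imwrite(f"pics/{n}4.png",im1)
    for tag,d in (("shut",np.load(f"{n}0.npy")),("open",d1)):
        W=world(info,cv2.medianBlur(d,3)).reshape(-1,3)
        p=W[:,:2]-mid; px=p@xa; py=p@ya; z=W[:,2]
        roi=(abs(py)<.17)&(px<.12)&(px>-.145)&(z>.164)&(z<.32)
        rim=(abs(py)<.2)&(abs(py)>.05)&(px<-.152)&(px>-.175)&(z>.15)&(z<.17)
        k=roi.copy()
        for _ in range(6):
            c=np.polyfit(px[k],z[k],1); k=roi&(abs(np.polyval(c,px)-z)<.006)
        xf=np.percentile(px[k],0.5)
        print(n,tag,"rim z",np.median(z[rim]) if rim.any() else None,"slope",c,"front x",xf,px[k].min(),"z there",np.polyval(c,xf))
```

```text
top shut rim z 0.15891330842878126 slope [-0.0027276  0.1675424] front x -0.1310134293203272 -0.1321803605155167 z there 0.16789975680509533
top open rim z 0.15896027425392767 slope [-0.3375024   0.22345551] front x -0.11473894236403223 -0.1160800925648084 z there 0.26218017676399985
side shut rim z 0.16038584583309934 slope [-0.0022948   0.16879732] front x -0.13330503349447853 -0.13467754351944747 z there 0.16910323198391713
side open rim z 0.16037978723848578 slope [-0.3360781   0.22424965] front x -0.11715858983793316 -0.11935612524234562 z there 0.2636240859911446
```

View pics/side4.png

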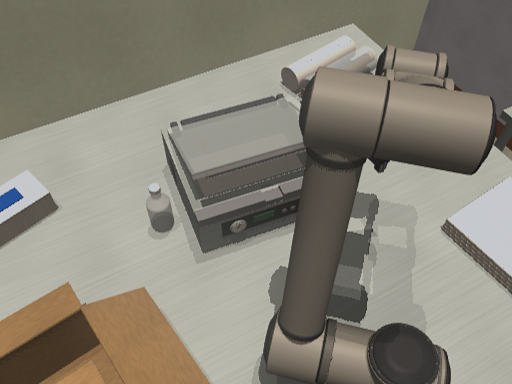

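Both cameras agree that the lid front has risen about 94.5 mm from shut, to z ≈ 0.2625 m. It is steady over 2 s and inside the 0.198–0.268 range. The notch floor is again 9 mm below the rim, nothing is being touched, and the bystanders haven't moved. Handing in.

```bash
python3 -c "
from plant import manip
print(manip.sign_off())"
```

```text
the job is handed in; nothing more can be done
None
```

The lid is released and standing ajar, and I handed the job in at about 14 s; no verdict was reported.

**What I did:** I set the closed fingertips on the right end of the rim at about 5 N and slid them along it. At the middle of the rim the force fell to zero and the tip dropped about 1 mm into the notch. I centred there and pressed the key about 7 mm down (5.3 N), and the lid sprang open. I then backed out through the notch's open front and moved the hand clear.

**Last checks:**
- **Lid:** both cameras put the front edge about 94.5 mm above its shut height (z ≈ 0.2625 m). It stayed steady for over 2 s.
- **Key:** the notch floor is back 9 mm below the rim, so the key has come up.
- **Bottle, tape roll and bowl:** all three were within about 1 mm of where they started.
- **Contact:** the force reading was only noise.

**One disagreement:** the lid opened to about 0.33 rad, not the 0.2 rad and 60 mm described. It is inside the allowed 30–100 mm, but only about 5 mm under the top limit. In the picture taken while I was still pressing the key, it was already about 75–80 mm up. The hand left forwards, so I don't think it lifted the lid, but I didn't confirm why it opened further.

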